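Set and lock the box gauge

TASK

On the shop counter, slide the gauge's stop up until its plate rests against the end of the garment box without shoving the box along, then lock it there with its square knob: turn it clockwise until you feel it bite, and from there just one eighth of a turn more, no further. Leave the other things on the counter where they are, and let go.

Things in the scene. Friction and masses are not known exactly. Their poses are not given: they have to be found in the camera images.
- gauge: the box gauge: a plywood board 280 x 500 x 12 mm fixed on the counter. Origin: centre of its underside. +x points to its edge away from the robot, +y along its length, the way the sliding stop backs off from the box. An aluminium rail 44 mm wide, 8 mm high runs along y on its +y half, at x = 0
- stop_face (a point): centre of the front of the stop, 36 mm above the counter; axes as the gauge's. The stop: a dark steel upright plate 120 mm wide, 8 mm thick, top 63 mm above the counter, front looking to -y at the box, on a carriage 80 x 115 mm with its deck 31 mm above the counter. Slides only along the gauge's y, against about 5 N, and stays where left; can be dragged by its knob
- knob_grip (a point): middle of the lock knob, on its upright axis, 75 mm behind stop_face (+y of the gauge), 58 mm above the counter: a black square knob 36 x 36 mm across flats (x and y axes square to the flats), 44 to 72 mm above the counter, on a thin neck. Clockwise from above tightens. Loose (0.05 N m) for 0.3 to 1.1 rad, unknown, until it bites, then 0.7 to 0.9 N m; stays where left
- shoe_top (a point): top of the lock's small brass shoe (14 x 14 mm) on the stop's deck, 28 mm to +x and 28 mm to +y of the knob's axis, level with stop_face while the lock is loose. It goes down only once the lock has bitten, 2 mm for each rad of further knob turn (1.6 mm for an eighth of a turn)
- box: the garment box: navy cardboard, 260 mm (x) x 200 mm (y) x 55 mm high, about 1.5 kg, lying loose on the gauge board, square to it within 0.01 rad. Origin: centre of its underside. It slides on the board if pushed with some 6 to 13 N
- box_end (a point): centre of the box's upright end that the stop must meet (its +y end), 24 mm above the board; axes as the box's
- tape: a roll of clear parcel tape lying flat on the garment box's lid, 90 mm across, 24 mm high. Not part of the job. Origin: centre of its underside
- marker: a white marker pen lying on the gauge board's edge nearest the robot, 130 mm long, 15 mm thick. Not part of the job. Origin: centre of its underside
- pin_tin: a round steel pin tin on the far edge of the board, 48 mm across, 31 mm high. Not part of the job. Origin: centre of its underside
- stapler: a desk stapler, 160 x 35 x 43 mm. Not part of the job. Origin: centre of its underside
- dish: a steel dish, 120 mm across, 30 mm high. Not part of the job. Origin: centre of its underside
- small_box: a light-blue carton, 160 x 120 x 35 mm. Not part of the job. Origin: centre of its underside
- label_roll: an upright roll of paper labels, 60 mm across, 50 mm high. Not part of the job. Origin: centre of its underside

How it is judged:
On the way, in this order (a step that is already met when the one before it is completed fails the run):
1. the stop's plate rests against the box end (gap under 2 mm) while the lock is still loose (y of box_end in the frame of stop_face above -0.002 m and z of shoe_top in the frame of stop_face above -0.0004 m), for 0.2 s.
2. the lock is tightened about an eighth of a turn past its bite with the stop still against the box (z of shoe_top in the frame of stop_face between -0.0021 and -0.0011 m and y of box_end in the frame of stop_face above -0.002 m), for 0.2 s.
At the end, for the whole second after the job is handed in: The stop's plate is within 2 mm of the box end, the knob stands 0.55 to 1.05 rad (aim: an eighth of a turn, 0.785 rad) past the point where the lock bit, so that the shoe has gone down 1.1 to 2.1 mm, the box lies still within 8 mm of where it was (all of step 2 and distance of box from where it was at the start of the episode below 0.008 m and linear speed of box below 0.01 m/s); the robot touches nothing.
It fails at once if the box is shoved more than 8 mm (distance of box from where it was at the start of the episode above 0.008 m).
It fails at once if the lock is overtightened (more than 1.15 rad past the bite, the shoe more than 2.3 mm down) (z of shoe_top in the frame of stop_face below -0.0023 m).
It fails at once if a bystander is moved more than 25 mm (distance of any of tape, marker, pin_tin, stapler, dish, small_box, label_roll from where it was at the start of the episode above 0.025 m).
It also fails if it takes over 48 s, if anything falls off the work surface, if the arm or the gripper's body presses on something with over 40 N, if the wrist force passes 120 N, or if a joint passes its speed limit or range.

ROBOT

A 6-joint arm with a two-finger parallel gripper is mounted at the origin on the work surface. World frame = base frame: x ahead of the robot, y to its left, z up, the work surface at z = 0. Lengths are in m, angles in rad, forces in N, time in s.
With the tool pointing down it reaches from about 0.4 to 0.825 m from the base axis. Payload 7 kg.
Tool frame: the origin (TCP) lies at the centre of the arm's flange, where the gripper is bolted on; the fingertips stand 178 mm ahead of it and the grasp point (between the pads) lies arm.tcp_to_grasp ahead of it (arm.tcp_to_grasp is the distance from the TCP to the grasp point, in m); z points along the fingers, y is the direction in which the jaws open and shut (so a half turn about z gives the same grasp; the last joint's range is limited). The gripper opens to 88 mm and grips with 3 to 60 N. Pads are 19 mm wide; open, the fingers measure 130 mm over their backs; the gripper's body (78 mm by 193 mm) begins 47 mm behind the grasp point.
Start: joints at [1.45, 0.359, 0.012, 0, -1.224, -0.288], TCP at [0.268, 0.619, 0.405] pointing down, gripper open.
Joint ranges: [-3.07, 3.07], [-1.43, 2.12], [-1.02, 1.25], [-3.03, 1.67], [-3.05, -0], [-3.03, 3.03]. Speed limits (rad/s): [2.39, 2.39, 3.01, 3.14, 3.14, 3.14].

INTERFACE

Orientations are given as [roll, pitch, yaw] about the fixed x, y, z axes, in that order (R = Rz(yaw) Ry(pitch) Rx(roll)).
In Python, from station import arm gives the robot as it stands.
- The arm moves only by the tool move_arm, never from a script. Its argument "deltas" is a list of rows, each a list of 6 numbers: the shift along the world's x, y, z in mm, then the turn, a rotation vector about the world's x, y, z in degrees. In form: [[tx, ty, tz, ax, ay, az], ...]. A call has exactly 5 rows; each row shifts and turns the commanded pose from where the row before left it; what a row does not reach is not made up. A row lasts 1/12 s, in which the tool goes at most 41.7 mm and 7.16 degrees, less where a joint would pass 70% of its speed; a pose out of reach is approached as far as the arm can. A call with a gripper value outside its range is refused whole. "claw" is the closure in counts, from 0 (fully open) to 255 (shut), set as the call begins (left out, the last holds). The fingers move at their own pace and stop on an object; "squeeze" is the grip in N (left out, the last holds). Time passes only in rows, so rows that do not move let the fingers close, or fill a call up. It gives the time, the measured TCP pose, the force and the opening at its end, in the units of the state.
- arm.get_state(): the state, without advancing time (a new reading comes with each control period).
- arm.grab_frame(name): name is "scene" or "side" or "wrist"; returns the picture (400x640x3 uint8, red, green, blue); there is no depth.
- arm.calibration(name): a dict with "intrinsics" (3x3 intrinsics, pixels), "T" (4x4, takes a point from camera to world coordinates); the wrist camera has in their place "mount" (4x4, takes a point from camera to tool coordinates, whose origin is the TCP and whose axes are the flange's). Camera axes: x right, y up, looking along -z (the intrinsics and any distortion apply to the point x, -y, -z); pixel columns grow to the right and rows downward; lengths in m; the calibration is good to about 2 mm. The wrist camera is an equidistant fisheye: a pixel r from the principal point sees the ray r / f radians off the axis. A picture is of the moment at which its call begins: read the wrist's pose just before it. calibration takes no time and is no camera call.
- arm.job_done(): hands the job in, once; it reports no verdict.
Trained networks look in the newest picture that a camera, given by its name, has taken for a name from the list of things; names that differ only in an ending like _2 or _b are one class to them, and where a whole thing is asked for, a point or a joint stands for the part that bears it (a point fixed in the world has none). Each returns a list of dicts, best first, with "score" (0 to 1); they miss things now and then, are a little off and sometimes report something else, mostly with a low value. They report only what shows in the picture. A call takes as long as a camera call.
- arm.spot_in(thing, camera): "xy" ([column, row] in pixels, amid what is visible of it).
- arm.masks_of(thing, camera): "pixels" (400x640 bool, what is visible of it) and "xy" ([column, row] in pixels, amid what is visible of it).
- arm.spot_point(thing, camera): "xy" ([column, row] in pixels: a listed point, or the origin of a listed thing).
The state is a dict: "t": time; "q": joint angles; "qd": joint speeds; "joint_efforts": joint torques, N m; "eef_pos": TCP position; "ee_rot": TCP orientation; "force": force on the tool from outside, world axes, zero at the start; "moment": the same for the moment, N m; "width": finger opening in m.
Only numpy, scipy, OpenCV 4.12 (cv2) and the standard library are available. Lean on these libraries where they do the work, as an engineer would, in place of code of your own. Each camera call takes 0.05 s, during which the arm holds its last target. There are 200 camera calls.

## Working session

There is one attempt and no reset: what is moved stays moved. The work goes in short steps, Python scripts to look and compute and a tool call to move; the robot and the scene stay as the last step left them, time stands still between calls to the robot, and variables do not carry over. Pictures are saved under pics/ and viewed, about 8 in all and at most 12, crops included, and the job is handed in when it is done.

Besides the shell and the picture viewer there is one more tool, called after "Call:" as name(argument=value, ...), one argument or row to a line, values as JSON. move_arm: Moves the arm, as the interface text tells. Its arguments: {"type":"object","properties":{"deltas":{"type":"array","items":{"type":"array","items":{"type":"number"}}},"claw":{"type":"number"},"squeeze":{"type":"number"}},"required":["deltas"]}

```bash
ls; mkdir -p pics
cat > h.py <<'E'
from station import arm
import numpy as np, cv2
from scipy.spatial.transform import Rotation as R
def ray(cam, px, st=None):
    c=arm.calibration(cam); K=np.array(c["intrinsics"]); u=(px[0]-K[0,2])/K[0,0]; v=(px[1]-K[1,2])/K[1,1]
    if cam=="wrist":
        r=np.hypot(u,v); s=np.sin(r)/max(r,1e-9); d=np.array([u*s,-v*s,-np.cos(r)])
        T=np.eye(4); T[:3,:3]=R.from_euler("xyz",st["ee_rot"]).as_matrix(); T[:3,3]=st["eef_pos"]; T=T@np.array(c["mount"])
    else:
        d=np.array([u,-v,-1]); T=np.array(c["T"])
    return T[:3,3], T[:3,:3]@d
def at_z(cam,px,z,st=None):
    o,d=ray(cam,px,st); return o+d*(z-o[2])/d[2]
def proj(cam,P,st=None):
    c=arm.calibration(cam); K=np.array(c["intrinsics"])
    T=np.array(c["T"]) if cam!="wrist" else None
    if cam=="wrist":
        T=np.eye(4); T[:3,:3]=R.from_euler("xyz",st["ee_rot"]).as_matrix(); T[:3,3]=st["eef_pos"]; T=T@np.array(c["mount"])
    p=np.linalg.inv(T)@np.append(P,1); x,y,z=p[0],-p[1],-p[2]
    if cam=="wrist":
        rr=np.hypot(x,y); th=np.arctan2(rr,z); x,y,z=x/rr*th,y/rr*th,1
    return np.array([K[0,0]*x/z+K[0,2],K[1,1]*y/z+K[1,2]])
def tri(obs):
    A=np.zeros((3,3));b=np.zeros(3)
    for o,d in obs:
        d=d/np.linalg.norm(d);M=np.eye(3)-np.outer(d,d);A+=M;b+=M@o
    return np.linalg.solve(A,b)
E
python3 - <<'E'
from h import *
st=arm.get_state(); print({k:np.round(v,4).tolist() for k,v in st.items()}, arm.tcp_to_grasp)
for n in ("scene","side","wrist"):
    im=arm.grab_frame(n); cv2.imwrite(f"pics/{n}0.png",im[...,::-1])
    print(n,{k:np.round(v,3).tolist() for k,v in arm.calibration(n).items()})
H=dict(stop_face=.036,knob_grip=.058,shoe_top=.036,box_end=.036,gauge=0,box=.012)
for t in H:
  obs=[]
  for n in ("scene","side","wrist"):
    r=arm.spot_point(t,n)
    if r: 
        o=ray(n,r[0]["xy"],st);obs.append(o)
        print(t,n,np.round(r[0]["xy"],1),round(r[0]["score"],2),np.round(at_z(n,r[0]["xy"],H[t],st),4))
  if len(obs)>1: print("   tri",np.round(tri(obs),4))
E
cd pics; python3 -c "
import cv2,numpy as np
a=[cv2.imread(f'{n}0.png') for n in('scene','side','wrist')]
cv2.imwrite('all0.png',np.vstack([np.hstack([cv2.resize(a[0],(400,250)),cv2.resize(a[1],(400,250))]),np.hstack([cv2.resize(a[2],(480,300)),np.zeros((300,320,3),np.uint8)])]))"
```

```text
pics
{'t': 0.0, 'q': [1.4501, 0.3594, 0.0111, -0.0004, -1.2241, -0.2881], 'qd': [-0.0009, -0.0002, -0.0005, 0.0007, -0.0005, -0.0006], 'joint_efforts': [-0.0011, -58.2697, 29.3046, 6.9968, 0.0068, -0.0002], 'eef_pos': [0.2682, 0.6192, 0.4037], 'ee_rot': [3.14, -0.0001, -0.4089], 'force': [-0.6647, 0.0684, 0.8112], 'moment': [0.0374, -0.0145, -0.0277], 'width': 0.0874} 0.1593
scene {'intrinsics': [[409.437, 0.0, 315.466], [0.0, 409.437, 202.023], [0.0, 0.0, 1.0]], 'T': [[-0.355, -0.78, 0.516, 1.166], [0.935, -0.3, 0.189, 0.212], [0.007, 0.549, 0.836, 1.169], [0.0, 0.0, 0.0, 1.0]]}
side {'intrinsics': [[364.931, 0.0, 322.069], [0.0, 364.931, 201.66], [0.0, 0.0, 1.0]], 'T': [[0.981, 0.118, -0.153, 0.317], [-0.193, 0.619, -0.761, -0.881], [0.005, 0.776, 0.63, 0.807], [0.0, 0.0, 0.0, 1.0]]}
wrist {'intrinsics': [[309.707, 0.0, 314.905], [0.0, 309.707, 198.735], [0.0, 0.0, 1.0]], 'mount': [[0.0, 0.955, 0.298, 0.081], [1.0, -0.0, -0.0, -0.001], [-0.0, 0.298, -0.955, 0.02], [0.0, 0.0, 0.0, 1.0]]}
stop_face scene [305.6 225.8] 0.83 [ 0.5626 -0.0418  0.036 ]
stop_face side [343.8 220.5] 0.63 [ 0.5538 -0.0555  0.036 ]
   tri [ 0.5571 -0.0442  0.0255]
knob_grip scene [306.5 226.8] 0.75 [ 0.5767 -0.0329  0.058 ]
knob_grip side [350.4 194.7] 0.54 [0.5994 0.0417 0.058 ]
   tri [ 0.5899 -0.0194  0.1006]
shoe_top scene [315.9 273.4] 0.44 [0.7034 0.0466 0.036 ]
shoe_top side [311.7 148.1] 0.72 [0.5303 0.3987 0.036 ]
   tri [0.6094 0.1021 0.1445]
box_end scene [288.2 217.5] 0.71 [ 0.554  -0.1056  0.036 ]
box_end side [350.2 230.1] 0.84 [ 0.5626 -0.1018  0.036 ]
   tri [ 0.5592 -0.1052  0.0413]
gauge scene [299.  229.9] 0.64 [ 0.5656 -0.0644  0.    ]
gauge side [346.5 233.3] 0.85 [ 0.5588 -0.0774  0.    ]
   tri [ 0.5612 -0.067  -0.0098]
box scene [267.  211.2] 0.67 [ 0.5438 -0.1878  0.012 ]
box side [350.4 257.7] 0.64 [ 0.5415 -0.1903  0.012 ]
   tri [ 0.5423 -0.1885  0.0097]
```

View pics/all0.png

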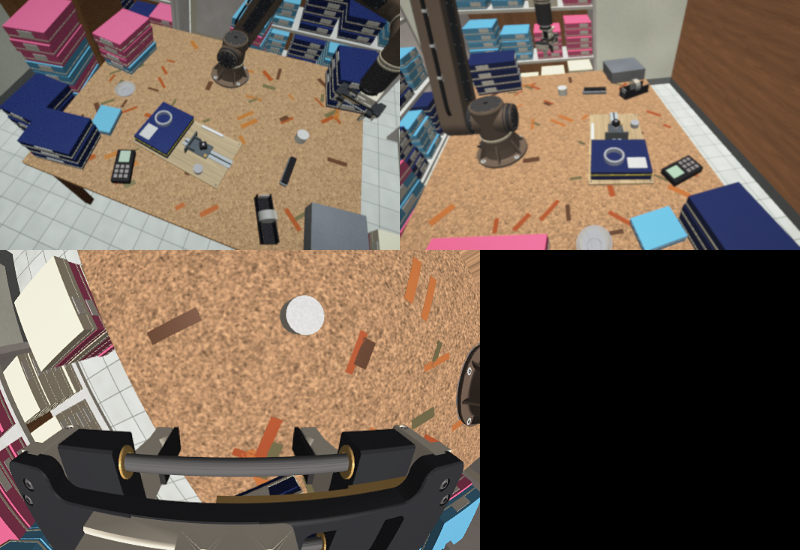

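```bash
cd pics; python3 -c "
import cv2,numpy as np
a=cv2.imread('scene0.png')[150:310,210:400];b=cv2.imread('side0.png')[140:300,270:430]
a=cv2.resize(a,None,fx=2.1,fy=3.1,interpolation=2) if 0 else cv2.resize(a,(400,337),interpolation=2);b=cv2.resize(b,(337,337),interpolation=2)
cv2.imwrite('crop0.png',np.hstack([a,b]))"
```

```text
(no output)
```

View pics/crop0.png

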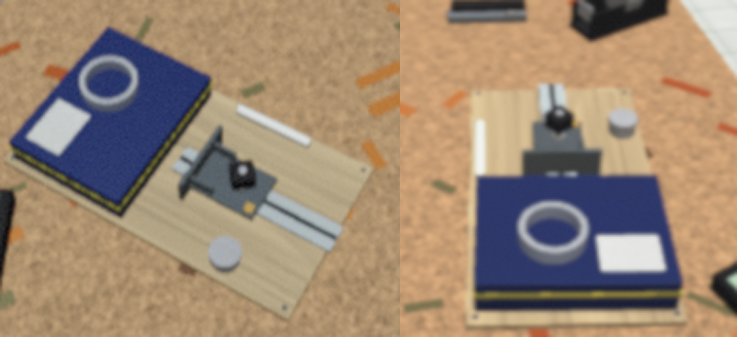

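The stop stands back from the box by several cm. The knob is at about (325,232) in scene and (345,196) in side, the marker on the robot side and the tin on the far side. Next I'll triangulate these by hand.

Run:
```python
from h import *
s=lambda x,y:(210+x/2.105,150+y/2.106); d=lambda x,y:(270+(x-400)/2.106,140+y/2.106)
print("knob tri",tri([ray("scene",s(242,173)),ray("side",d(558,119))]),at_z("scene",s(242,173),.062),at_z("side",d(558,119),.062))
g=[at_z("scene",s(*p),.012) for p in((371,170),(288,317),(8,160))]; print("gauge corners",np.round(g,4)); 
e=g[0]-g[1]; print(np.linalg.norm(e),np.degrees(np.arctan2(e[1],e[0])))
e=g[1]-g[2]; print(np.linalg.norm(e),np.degrees(np.arctan2(e[1],e[0])))
for c,p in(("scene",s(371,170)),("side",d(634,91)),("side",d(474,91)),("side",d(470,323)),("side",d(686,322))): print(c,at_z(c,p,.012))
```

```text
knob tri [0.57723503 0.02838383 0.06396424] [0.57607583 0.02810885 0.062     ] [0.57800075 0.03068152 0.062     ]
gauge corners [[ 0.4734  0.2033  0.012 ]
 [ 0.7409  0.1576  0.012 ]
 [ 0.6574 -0.3255  0.012 ]]
0.2713892610539362 170.31197132808222
0.4903144221598758 80.2034325599768
scene [0.47335524 0.20329981 0.012     ]
side [0.74555188 0.14397676 0.012     ]
side [0.47015778 0.19621417 0.012     ]
side [ 0.38754381 -0.28857903  0.012     ]
side [ 0.65419575 -0.33850192  0.012     ]
```

Call:
move_arm(
  deltas=[
    [15.5, -29.5, 0, 0, 0, 0.7],
    [15.5, -29.5, 0, 0, 0, 0.7],
    [15.5, -29.5, 0, 0, 0, 0.7],
    [15.5, -29.5, 0, 0, 0, 0.7],
    [15.5, -29.5, 0, 0, 0, 0.7],
  ],
  claw=85,
  squeeze=10,
)

```text
t: 1.47
eef_pos: [0.3463, 0.4704, 0.4047]
ee_rot: [-3.141, -0.0, -0.347]
force: [0.2, 0.0, 0.5]
width: 0.0612
```

Call:
move_arm(
  deltas=[
    [15.5, -29.5, 0, 0, 0, 0.7],
    [15.5, -29.5, 0, 0, 0, 0.7],
    [15.5, -29.5, 0, 0, 0, 0.7],
    [15.5, -29.5, 0, 0, 0, 0.7],
    [15.5, -29.5, 0, 0, 0, 0.7],
  ],
)

```text
t: 1.88
eef_pos: [0.4237, 0.3228, 0.405]
ee_rot: [-3.141, -0.0, -0.286]
force: [0.3, 0.8, 1.0]
width: 0.0585
```

Call:
move_arm(
  deltas=[
    [15.5, -29.5, 0, 0, 0, 0.7],
    [15.5, -29.5, 0, 0, 0, 0.7],
    [15.5, -29.5, 0, 0, 0, 0.7],
    [15.5, -29.5, 0, 0, 0, 0.7],
    [15.5, -29.5, 0, 0, 0, 0.7],
  ],
)

```text
t: 2.3
eef_pos: [0.5012, 0.1753, 0.405]
ee_rot: [-3.141, -0.0, -0.225]
force: [0.9, 0.6, -0.2]
width: 0.0584
```

Call:
move_arm(
  deltas=[
    [15.5, -29.5, 0, 0, 0, 0.7],
    [15.5, -29.5, 0, 0, 0, 0.7],
    [15.5, -29.5, 0, 0, 0, 0.7],
    [15.5, -29.5, 0, 0, 0, 0.7],
    [0, 0, 0, 0, 0, 0],
  ],
)

```text
t: 2.72
eef_pos: [0.5645, 0.0549, 0.4045]
ee_rot: [3.141, -0.0, -0.179]
force: [0.1, 1.3, -0.2]
width: 0.0584
```

Run:
```python
from h import *
st=arm.get_state(); print({k:np.round(v,4).tolist() for k,v in st.items()})
im=arm.grab_frame("wrist"); cv2.imwrite("pics/w1.png",im[...,::-1])
H=dict(stop_face=.036,knob_grip=.058,shoe_top=.036,box_end=.036,gauge=0)
for t in H:
    r=arm.spot_point(t,"wrist")
    if r: print(t,np.round(r[0]["xy"],1),round(r[0]["score"],2),np.round(at_z("wrist",r[0]["xy"],H[t],st),4))
```

```text
{'t': 2.7167, 'q': [0.4423, 0.1824, -0.2309, 0.001, -1.158, 0.9488], 'qd': [0.0657, -0.02, -0.0288, -0.02, 0.0048, -0.1157], 'joint_efforts': [-2.5278, -43.8152, 28.5944, 6.8494, -0.0467, 1.2313], 'eef_pos': [0.5645, 0.0549, 0.4045], 'ee_rot': [3.1406, -0.0001, -0.1793], 'force': [0.0598, 1.2914, -0.2099], 'moment': [0.053, -0.0309, -0.0536], 'width': 0.0584}
stop_face [399.7 155.6] 0.67 [ 0.5717 -0.0461  0.036 ]
knob_grip [337.2 167.9] 0.91 [0.5742 0.0295 0.058 ]
shoe_top [341.4 246.8] 0.65 [0.4697 0.039  0.036 ]
box_end [441.  158.4] 0.57 [ 0.5605 -0.0979  0.036 ]
gauge [407.7 155.2] 0.58 [ 0.5631 -0.066   0.    ]
```

View pics/w1.png

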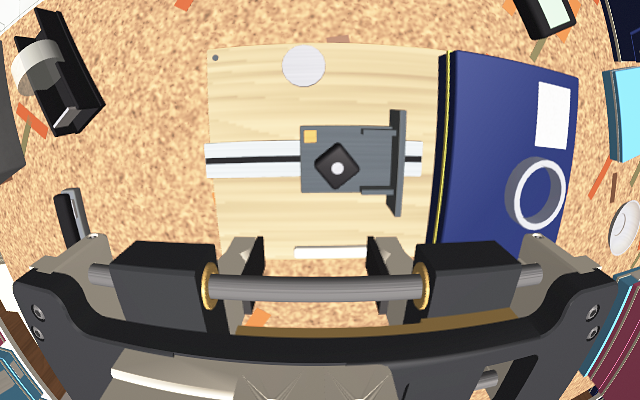

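The wrist view shows the knob at (337,167), turned roughly 45° to the gauge. Small gussets stand behind the plate (cols 361–392), the shoe is at (310,136) and the box end at about column 445. I'll zoom in to get the knob angle.

Run:
```python
import cv2
im=cv2.imread("pics/w1.png")[100:220,290:450]; cv2.imwrite("pics/w1c.png",cv2.resize(im,(800,600),interpolation=cv2.INTER_CUBIC))
```

```text
(no output)
```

View pics/w1c.png

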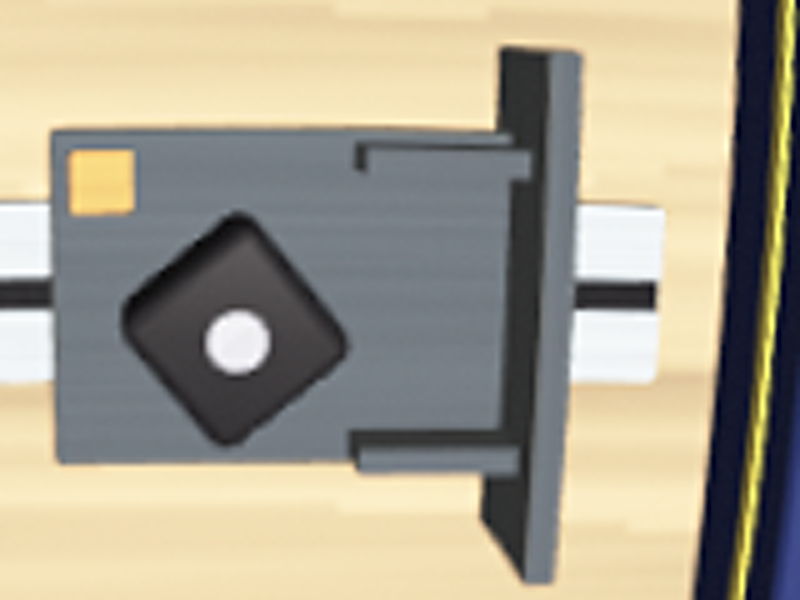

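Run:
```python
from h import *
st=dict(eef_pos=[.5645,.0549,.4045],ee_rot=[3.1406,-.0001,-.1793])
W=lambda p,z:at_z("wrist",(290+p[0]/5,100+p[1]/5),z,st)
C=[W(p,.070) for p in((122,315),(240,212),(348,345),(228,446))]
print(np.round(C,4),"centre",np.mean(C,0), "cap", W((238,342),.074))
for i in range(4):
    e=C[(i+1)%4]-C[i]; print(np.linalg.norm(e)*1e3,np.degrees(np.arctan2(e[1],e[0])))
for n,p,z in(("plate top ends",(552,50),.063),("",(528,583),.063),("platefronttop",(580,52),.063),("",(553,583),.063),("shoe",(101,182),.036),("deck UL",(52,130),.031),("deck LL",(58,462),.031),("gus",(360,145),.031),("gus",(350,432),.031),("boxtop edge",(795,20),.067),("",(735,590),.067),("boxbot",(738,20),.012),("",(695,590),.012)): print(n,np.round(W(p,z),4))
```

```text
[[0.5861 0.0522 0.07  ]
 [0.603  0.0247 0.07  ]
 [0.5717 0.007  0.07  ]
 [0.5545 0.0352 0.07  ]] centre [0.57880593 0.02978281 0.07      ] cap [0.57711715 0.02971794 0.074     ]
32.247193958838324 -58.42393873828126
35.98565881295421 -150.4039122310057
33.05501560657323 121.26914639211259
35.84581480716035 28.29650820150762
plate top ends [ 0.6258 -0.0466  0.063 ]
 [ 0.5087 -0.0273  0.063 ]
platefronttop [ 0.6246 -0.0527  0.063 ]
 [ 0.5076 -0.0332  0.063 ]
shoe [0.6106 0.0526 0.036 ]
deck UL [0.6239 0.0615 0.031 ]
deck LL [0.5466 0.0748 0.031 ]
gus [ 0.6086 -0.0071  0.031 ]
gus [0.5416 0.0052 0.031 ]
boxtop edge [ 0.6263 -0.1018  0.067 ]
 [ 0.4989 -0.0762  0.067 ]
boxbot [ 0.6246 -0.1108  0.012 ]
 [ 0.476  -0.0849  0.012 ]
```

Call:
move_arm(
  deltas=[
    [1.4, -2.5, -10, 0, 0, 4],
    [1.4, -2.5, -10, 0, 0, 4],
    [1.4, -2.5, -10, 0, 0, 4],
    [1.4, -2.5, -10, 0, 0, 4],
    [1.4, -2.5, -10, 0, 0, 4],
  ],
)

```text
t: 3.43
eef_pos: [0.5695, 0.0474, 0.3545]
ee_rot: [-3.141, -0.001, 0.178]
force: [-0.3, 0.4, -0.3]
width: 0.0585
```

Call:
move_arm(
  deltas=[
    [1.4, -2.5, -10, 0, 0, 4],
    [1.4, -2.5, -10, 0, 0, 4],
    [1.4, -2.5, -10, 0, 0, 4],
    [1.4, -2.5, -10, 0, 0, 4],
    [0, 0, 0, 0, 0, 4],
  ],
)

```text
t: 3.85
eef_pos: [0.5747, 0.0371, 0.3128]
ee_rot: [-3.141, 0.003, 0.526]
force: [0.1, -0.5, -0.5]
width: 0.0584
```

Call:
move_arm(
  deltas=[
    [0, 0, 0, 0, 0, 0],
    [0, 0, 0, 0, 0, 0],
    [0, 0, 0, 0, 0, 0],
    [0, 0, 0, 0, 0, 0],
    [0, 0, 0, 0, 0, 0],
  ],
)

```text
t: 4.27
eef_pos: [0.5754, 0.0366, 0.3151]
ee_rot: [3.141, -0.001, 0.521]
force: [-0.1, 0.2, -0.6]
width: 0.0584
```

Run:
```python
from h import *
st=arm.get_state(); print({k:np.round(v,4).tolist() for k,v in st.items() if k in("t","q","eef_pos","ee_rot","force","moment","width")})
im=arm.grab_frame("wrist"); cv2.imwrite("pics/w2.png",im[...,::-1])
H=dict(stop_face=.036,knob_grip=.058,shoe_top=.036,box_end=.036)
for t in H:
    r=arm.spot_point(t,"wrist")
    if r: print(t,np.round(r[0]["xy"],1),round(r[0]["score"],2),np.round(at_z("wrist",r[0]["xy"],H[t],st),4))
print("expected knob px",proj("wrist",[.578,.030,.072],st))
c=im[60:300,160:480]; cv2.imwrite("pics/w2c.png",cv2.resize(c,(800,600),interpolation=cv2.INTER_CUBIC)[...,::-1])
```

```text
{'t': 4.2667, 'q': [0.4027, 0.2726, -0.3311, 0.0, -0.9664, 1.6889], 'eef_pos': [0.5754, 0.0366, 0.3151], 'ee_rot': [3.1415, -0.0007, 0.5209], 'force': [-0.1405, 0.2351, -0.6396], 'moment': [-0.0806, -0.0461, -0.0086], 'width': 0.0584}
stop_face [385.6 246.2] 0.82 [ 0.5687 -0.0435  0.036 ]
knob_grip [328.6 212.8] 0.73 [0.5773 0.0256 0.058 ]
shoe_top [321.4 156.8] 0.54 [0.6111 0.0515 0.036 ]
box_end [374.8  81.2] 0.25 [0.6893 0.0455 0.036 ]
expected knob px [324.9000382  215.57882302]
```

View pics/w2c.png

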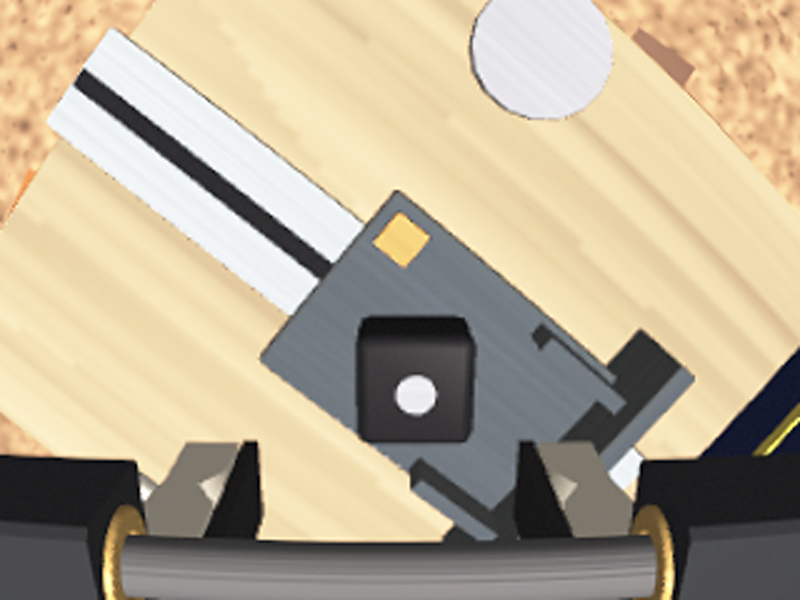

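Knob flats line up with the jaws, with the cap at (326.4,218) full-frame. It agrees with the estimate to about 1 mm.

Run:
```python
from h import *
st=dict(eef_pos=[.5754,.0366,.3151],ee_rot=[3.1415,-.0007,.5209])
W=lambda p,z:at_z("wrist",(160+p[0]/2.5,60+p[1]/2.5),z,st)
print("cap",W((416,395),.074))
C=[W(p,.071) for p in((357,340),(474,340),(472,441),(362,441))]; print(np.round(C,4),np.mean(C,0))
for i in (0,2): e=C[i+1]-C[i]; print(np.degrees(np.arctan2(e[1],e[0])), np.linalg.norm(e))
print("shoe",W((401,240),.036), W((401,240),.036)-28e-3*np.array([.986+.165,-.165+.986,0]))
```

```text
cap [0.57744678 0.02839732 0.074     ]
[[0.5829 0.0522 0.071 ]
 [0.6006 0.0215 0.071 ]
 [0.5719 0.0043 0.071 ]
 [0.5546 0.0346 0.071 ]] [0.57749244 0.02813244 0.071     ]
-60.12976059849185 0.03543505251108366
119.65751116096288 0.03490467087762495
shoe [0.61124689 0.05254709 0.036     ] [0.57901889 0.02955909 0.036     ]
```

Call:
move_arm(
  deltas=[
    [1.2, -3.9, -6, 0, 0, 0],
    [1.1, -3.9, -14, 0, 0, 0],
    [0, 0, -15, 0, 0, 0],
    [0, 0, -15, 0, 0, 0],
    [0, 0, -10, 0, 0, 0],
  ],
)

```text
t: 4.93
eef_pos: [0.5773, 0.028, 0.2528]
ee_rot: [-3.141, 0.002, 0.521]
force: [-0.3, -0.0, 0.4]
width: 0.0584
```

Call:
move_arm(
  deltas=[
    [0, 0, -10, 0, 0, 0],
    [0, 0, -10, 0, 0, 0],
    [0, 0, -10, 0, 0, 0],
    [0, 0, 0, 0, 0, 0],
    [0, 0, 0, 0, 0, 0],
  ],
)

```text
t: 5.35
eef_pos: [0.5774, 0.0287, 0.224]
ee_rot: [-3.141, 0.001, 0.521]
force: [-0.9, 1.9, -0.0]
width: 0.0587
```

Run:
```python
from h import *
st=arm.get_state(); print({k:np.round(v,4).tolist() for k,v in st.items() if k in("t","eef_pos","ee_rot","force","moment","width")})
im=arm.grab_frame("wrist"); c=im[140:380,160:480]; cv2.imwrite("pics/w3c.png",cv2.resize(c,(800,600),interpolation=cv2.INTER_CUBIC)[...,::-1])
```

```text
{'t': 5.35, 'eef_pos': [0.5774, 0.0287, 0.224], 'ee_rot': [-3.141, 0.0015, 0.5214], 'force': [-0.9256, 1.9104, -0.0452], 'moment': [0.5197, 0.4534, -0.0564], 'width': 0.0587}
```

View pics/w3c.png

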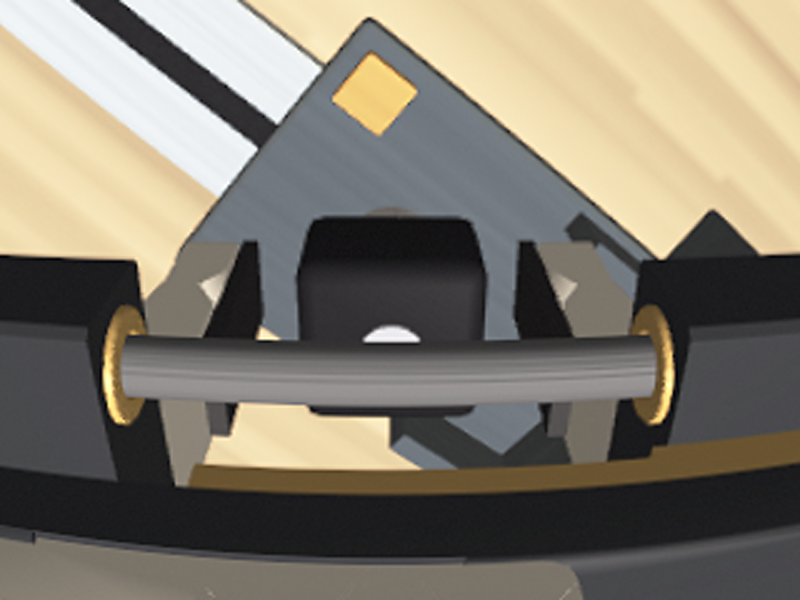

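The knob is centred between the pads. The slight force suggests a finger's back touches a gusset, so I'll raise 3 mm and close.

Call:
move_arm(
  deltas=[
    [0, 0, 3, 0, 0, 0],
    [0, 0, 0, 0, 0, 0],
    [0, 0, 0, 0, 0, 0],
    [0, 0, 0, 0, 0, 0],
    [0, 0, 0, 0, 0, 0],
  ],
)

```text
t: 5.82
eef_pos: [0.5778, 0.0285, 0.228]
ee_rot: [3.141, -0.001, 0.521]
force: [0.0, 0.1, 0.4]
width: 0.0582
```

Call:
move_arm(
  deltas=[
    [0, 0, 0, 0, 0, 0],
    [0, 0, 0, 0, 0, 0],
    [0, 0, 0, 0, 0, 0],
    [0, 0, 0, 0, 0, 0],
    [0, 0, 0, 0, 0, 0],
  ],
  claw=255,
  squeeze=30,
)

```text
t: 6.23
eef_pos: [0.5778, 0.0284, 0.2277]
ee_rot: [3.141, 0.0, 0.522]
force: [1.6, -0.8, 0.4]
width: 0.0358
```

```bash
cat > s.py <<'E'
from h import *
st=arm.get_state(); print({k:np.round(v,4).tolist() for k,v in st.items() if k in("t","eef_pos","ee_rot","force","moment","width","q")})
g=np.radians(-9.5); p=np.array(st["eef_pos"])[:2]-[.5777,.0288]; f=np.array(st["force"])[:2]
X=np.array([np.cos(g),np.sin(g)]);Y=np.array([-np.sin(g),np.cos(g)])
print("gauge dx,dy mm",np.round([p@X*1e3,p@Y*1e3],2),"F",np.round([f@X,f@Y],2))
E
python3 s.py
```

```text
{'t': 6.2333, 'q': [0.3872, 0.376, -0.4185, 0.0003, -0.7763, 1.7049], 'eef_pos': [0.5778, 0.0284, 0.2277], 'ee_rot': [3.1414, 0.0001, 0.5215], 'force': [1.6155, -0.8361, 0.4302], 'moment': [-0.429, -0.2276, -0.1122], 'width': 0.0358}
gauge dx,dy mm [ 0.16 -0.34] F [ 1.73 -0.56]
```

Call:
move_arm(
  deltas=[
    [-0.6, -3, 0, 0, 0, 0],
    [-1, -6, 0, 0, 0, 0],
    [-1, -6, 0, 0, 0, 0],
    [-1, -6, 0, 0, 0, 0],
    [-0.7, -4, 0, 0, 0, 0],
  ],
)

```text
t: 6.65
eef_pos: [0.5735, 0.0037, 0.2277]
ee_rot: [-3.141, -0.001, 0.521]
force: [0.3, 4.7, -0.1]
width: 0.0357
```

Call:
move_arm(
  deltas=[
    [-0.5, -3, 0, 0, 0, 0],
    [-0.5, -3, 0, 0, 0, 0],
    [-0.3, -2, 0, 0, 0, 0],
    [-0.3, -2, 0, 0, 0, 0],
    [-0.2, -1, 0, 0, 0, 0],
  ],
)

```text
t: 7.07
eef_pos: [0.5716, -0.0074, 0.2277]
ee_rot: [-3.141, -0.0, 0.521]
force: [-0.5, 5.8, -0.4]
width: 0.0354
```

```bash
python3 s.py
python3 - <<'E'
from h import *
a=arm.grab_frame("scene")[150:300,230:350]; b=arm.grab_frame("side")[160:280,290:420]
cv2.imwrite("pics/c4.png",np.hstack([cv2.resize(a,(400,500),interpolation=2),cv2.resize(b,(400,500),interpolation=2)])[...,::-1])
for t in("stop_face","box_end"):
  for n in("scene","side"):
    r=arm.spot_point(t,n)
    if r: print(t,n,np.round(r[0]["xy"],1),round(r[0]["score"],2),np.round(at_z(n,r[0]["xy"],.036),4))
E
```

```text
{'t': 7.0667, 'q': [0.3291, 0.3668, -0.4337, -0.0005, -0.7699, 1.7634], 'eef_pos': [0.5716, -0.0074, 0.2277], 'ee_rot': [-3.1413, -0.0005, 0.5214], 'force': [-0.5336, 5.752, -0.3694], 'moment': [1.9443, -0.0047, 0.0268], 'width': 0.0354}
gauge dx,dy mm [ -0.   -36.67] F [-1.48  5.59]
stop_face scene [297.2 219. ] 0.89 [ 0.5488 -0.0764  0.036 ]
stop_face side [347.2 229.1] 0.73 [ 0.5547 -0.0957  0.036 ]
box_end scene [289.  218.3] 0.76 [ 0.5559 -0.1021  0.036 ]
box_end side [343.1 228.8] 0.69 [ 0.5426 -0.0921  0.036 ]
```

View pics/c4.png

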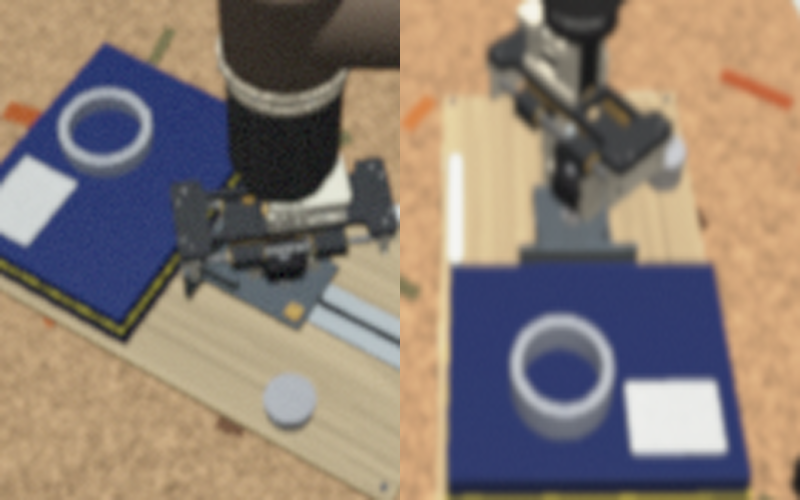

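Call:
move_arm(
  deltas=[
    [-0.2, -1, 0, 0, 0, 0],
    [-0.2, -1, 0, 0, 0, 0],
    [-0.1, -1, 0, 0, 0, 0],
    [-0.2, -1, 0, 0, 0, 0],
    [-0.2, -1, 0, 0, 0, 0],
  ],
)

```text
t: 7.78
eef_pos: [0.5708, -0.0123, 0.2277]
ee_rot: [-3.141, -0.0, 0.522]
force: [0.3, 5.5, 0.0]
width: 0.0359
```

Call:
move_arm(
  deltas=[
    [-0.2, -1, 0, 0, 0, 0],
    [-0.2, -1, 0, 0, 0, 0],
    [-0.1, -1, 0, 0, 0, 0],
    [-0.2, -1, 0, 0, 0, 0],
    [-0.2, -1, 0, 0, 0, 0],
  ],
)

```text
t: 8.2
eef_pos: [0.5699, -0.0173, 0.2277]
ee_rot: [-3.142, -0.0, 0.522]
force: [0.6, 4.6, -0.0]
width: 0.0358
```

Call:
move_arm(
  deltas=[
    [-0.1, -0.6, 0, 0, 0, 0],
    [-0.1, -0.6, 0, 0, 0, 0],
    [-0.1, -0.6, 0, 0, 0, 0],
    [-0.1, -0.6, 0, 0, 0, 0],
    [-0.1, -0.6, 0, 0, 0, 0],
  ],
)

```text
t: 8.62
eef_pos: [0.5694, -0.0203, 0.2277]
ee_rot: [-3.142, -0.0, 0.522]
force: [0.9, 4.8, -0.8]
width: 0.036
```

Call:
move_arm(
  deltas=[
    [-0.1, -0.6, 0, 0, 0, 0],
    [-0.1, -0.6, 0, 0, 0, 0],
    [-0.1, -0.6, 0, 0, 0, 0],
    [-0.1, -0.6, 0, 0, 0, 0],
    [-0.1, -0.6, 0, 0, 0, 0],
  ],
)

```text
t: 9.03
eef_pos: [0.5689, -0.0233, 0.2277]
ee_rot: [-3.142, -0.0, 0.522]
force: [-0.5, 5.2, -0.5]
width: 0.036
```

Call:
move_arm(
  deltas=[
    [-0.1, -0.6, 0, 0, 0, 0],
    [-0.1, -0.6, 0, 0, 0, 0],
    [-0.1, -0.6, 0, 0, 0, 0],
    [-0.1, -0.6, 0, 0, 0, 0],
    [-0.1, -0.6, 0, 0, 0, 0],
  ],
)

```text
t: 9.45
eef_pos: [0.5686, -0.0252, 0.2277]
ee_rot: [-3.14, -0.002, 0.521]
force: [-0.7, 14.9, 0.7]
width: 0.0357
```

Call:
move_arm(
  deltas=[
    [-0.1, -0.5, 0, 0, 0, 0],
    [-0.1, -0.5, 0, 0, 0, 0],
    [-0.1, -0.5, 0, 0, 0, 0],
    [-0.1, -0.5, 0, 0, 0, 0],
    [0, -0.5, 0, 0, 0, 0],
  ],
)

```text
t: 9.87
eef_pos: [0.5682, -0.0274, 0.2277]
ee_rot: [-3.14, -0.002, 0.522]
force: [-1.2, 16.0, 0.3]
width: 0.0357
```

```bash
python3 s.py
python3 - <<'E'
from h import *
b=arm.grab_frame("side")[190:260,310:400]; cv2.imwrite("pics/c5.png",cv2.resize(b,(720,560),interpolation=2)[...,::-1])
E
```

```text
{'t': 9.8667, 'q': [0.2951, 0.3626, -0.4397, -0.0026, -0.7665, 1.7992], 'eef_pos': [0.5682, -0.0274, 0.2277], 'ee_rot': [-3.1403, -0.0024, 0.5216], 'force': [-1.2388, 15.9584, 0.2743], 'moment': [5.7256, 0.5391, -0.0771], 'width': 0.0357}
gauge dx,dy mm [ -0.12 -56.99] F [-3.86 15.54]
```

View pics/c5.png

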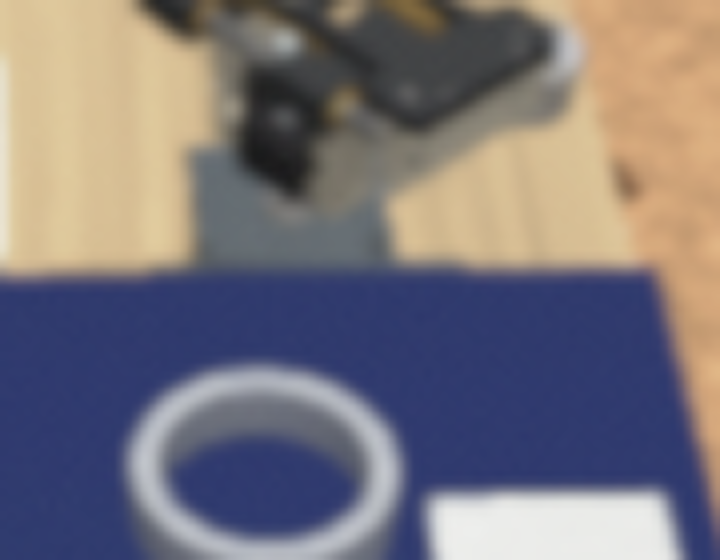

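Contact was felt: the force rose from 5 to about 15 N, so the box is pushed by at most about 3 mm. I'll ease the push to a light preload, firm up the grip, then turn.

Call:
move_arm(
  deltas=[
    [0.2, 1, 0, 0, 0, 0],
    [0, 0, 0, 0, 0, 0],
    [0, 0, 0, 0, 0, 0],
    [0, 0, 0, 0, 0, 0],
    [0, 0, 0, 0, 0, 0],
  ],
  squeeze=60,
)

```text
t: 10.33
eef_pos: [0.5683, -0.0271, 0.2277]
ee_rot: [-3.141, -0.001, 0.522]
force: [-0.5, 8.9, -0.1]
width: 0.0357
```

```bash
python3 s.py
```

```text
{'t': 10.3333, 'q': [0.2958, 0.3629, -0.4398, -0.0013, -0.7671, 1.7975], 'eef_pos': [0.5683, -0.0271, 0.2277], 'ee_rot': [-3.141, -0.0012, 0.5216], 'force': [-0.4616, 8.8932, -0.09], 'moment': [3.6139, 0.1593, -0.024], 'width': 0.0357}
gauge dx,dy mm [ -0.07 -56.72] F [-1.92  8.7 ]
```

Call:
move_arm(
  deltas=[
    [0.1, 0.5, 0, 0, 0, 0],
    [0, 0, 0, 0, 0, -3],
    [0, 0, 0, 0, 0, -3],
    [0, 0, 0, 0, 0, -3],
    [0, 0, 0, 0, 0, -3],
  ],
)

```text
t: 10.75
eef_pos: [0.5683, -0.0268, 0.2277]
ee_rot: [-3.141, -0.001, 0.31]
force: [-1.1, 8.4, 1.0]
width: 0.0357
```

```bash
python3 s.py
```

```text
{'t': 10.75, 'q': [0.2964, 0.363, -0.4398, -0.001, -0.7675, 1.5847], 'eef_pos': [0.5683, -0.0268, 0.2277], 'ee_rot': [-3.1409, -0.0005, 0.3096], 'force': [-1.0604, 8.3641, 1.0469], 'moment': [3.2134, 0.2764, 0.0794], 'width': 0.0357}
gauge dx,dy mm [ -0.13 -56.44] F [-2.43  8.07]
```

Call:
move_arm(
  deltas=[
    [0, 0, 0, 0, 0, -2],
    [0, 0, 0, 0, 0, -2],
    [0, 0, 0, 0, 0, -2],
    [0, 0, 0, 0, 0, -2],
    [0, 0, 0, 0, 0, -2],
  ],
)

```text
t: 11.17
eef_pos: [0.5682, -0.0267, 0.2277]
ee_rot: [-3.141, -0.0, 0.136]
force: [-0.9, 8.6, 0.9]
width: 0.0355
```

```bash
python3 s.py
```

```text
{'t': 11.1667, 'q': [0.2966, 0.3629, -0.4398, -0.0012, -0.7674, 1.4111], 'eef_pos': [0.5682, -0.0267, 0.2277], 'ee_rot': [-3.1407, -0.0005, 0.136], 'force': [-0.9085, 8.6313, 0.9151], 'moment': [3.5102, 0.3635, 0.0595], 'width': 0.0355}
gauge dx,dy mm [ -0.16 -56.32] F [-2.32  8.36]
```

Call:
move_arm(
  deltas=[
    [0, 0, 0, 0, 0, -2],
    [0, 0, 0, 0, 0, -2],
    [0, 0, 0, 0, 0, -2],
    [0, 0, 0, 0, 0, -2],
    [0, 0, 0, 0, 0, -2],
  ],
)

```text
t: 11.58
eef_pos: [0.5683, -0.0266, 0.2277]
ee_rot: [-3.14, -0.0, -0.039]
force: [-1.3, 10.7, 0.3]
width: 0.0356
```

```bash
python3 s.py
```

```text
{'t': 11.5833, 'q': [0.2967, 0.3629, -0.4397, -0.0014, -0.7674, 1.2365], 'eef_pos': [0.5683, -0.0266, 0.2277], 'ee_rot': [-3.1404, -0.0004, -0.0386], 'force': [-1.3083, 10.7404, 0.2831], 'moment': [3.8505, 0.4256, 0.0276], 'width': 0.0356}
gauge dx,dy mm [ -0.16 -56.22] F [-3.06 10.38]
```

Call:
move_arm(
  deltas=[
    [0, 0, 0, 0, 0, -1.5],
    [0, 0, 0, 0, 0, -1.5],
    [0, 0, 0, 0, 0, -1.5],
    [0, 0, 0, 0, 0, -1.5],
    [0, 0, 0, 0, 0, -1.5],
  ],
)

```text
t: 12.0
eef_pos: [0.5683, -0.0265, 0.2277]
ee_rot: [-3.141, -0.0, -0.168]
force: [-0.8, 10.2, -0.4]
width: 0.0357
```

```bash
python3 s.py
```

```text
{'t': 12.0, 'q': [0.2969, 0.3629, -0.4398, -0.0012, -0.7674, 1.1068], 'eef_pos': [0.5683, -0.0265, 0.2277], 'ee_rot': [-3.1405, -0.0002, -0.1679], 'force': [-0.7929, 10.2229, -0.4087], 'moment': [4.0976, 0.4886, 0.778], 'width': 0.0357}
gauge dx,dy mm [ -0.18 -56.12] F [-2.47  9.95]
```

It bit between tool yaw −0.04 and −0.17 rad (Mz rose to 0.78). Taking about −0.10 as the bite, the aim is knob yaw ≈ −0.89, another 41°.

Call:
move_arm(
  deltas=[
    [0, 0, 0, 0, 0, -3],
    [0, 0, 0, 0, 0, -3],
    [0, 0, 0, 0, 0, -3],
    [0, 0, 0, 0, 0, -3],
    [0, 0, 0, 0, 0, -3],
  ],
)

```text
t: 12.42
eef_pos: [0.5683, -0.0263, 0.2277]
ee_rot: [-3.14, -0.0, -0.431]
force: [-1.7, 11.0, 0.1]
width: 0.0359
```

```bash
python3 s.py
```

```text
{'t': 12.4167, 'q': [0.2972, 0.3629, -0.4397, -0.0013, -0.7673, 0.8439], 'eef_pos': [0.5683, -0.0263, 0.2277], 'ee_rot': [-3.1403, -0.0001, -0.4306], 'force': [-1.6757, 11.0355, 0.1203], 'moment': [4.4293, 0.5069, 0.8228], 'width': 0.0359}
gauge dx,dy mm [ -0.13 -55.92] F [-3.47 10.61]
```

Call:
move_arm(
  deltas=[
    [0, 0, 0, 0, 0, -3],
    [0, 0, 0, 0, 0, -3],
    [0, 0, 0, 0, 0, -3],
    [0, 0, 0, 0, 0, -3],
    [0, 0, 0, 0, 0, -3],
  ],
)

```text
t: 12.83
eef_pos: [0.5684, -0.0262, 0.2277]
ee_rot: [-3.14, 0.0, -0.692]
force: [-0.9, 11.8, -0.5]
width: 0.0357
```

```bash
python3 s.py
```

```text
{'t': 12.8333, 'q': [0.2974, 0.363, -0.4396, -0.0013, -0.7671, 0.5821], 'eef_pos': [0.5684, -0.0262, 0.2277], 'ee_rot': [-3.1401, 0.0001, -0.6923], 'force': [-0.8615, 11.8451, -0.4857], 'moment': [4.6697, 0.3049, 0.8165], 'width': 0.0357}
gauge dx,dy mm [ -0.08 -55.8 ] F [-2.8  11.54]
```

Call:
move_arm(
  deltas=[
    [0, 0, 0, 0, 0, -3],
    [0, 0, 0, 0, 0, -3],
    [0, 0, 0, 0, 0, -3],
    [0, 0, 0, 0, 0, -2],
    [0, 0, 0, 0, 0, 0],
  ],
)

```text
t: 13.25
eef_pos: [0.5685, -0.0261, 0.2277]
ee_rot: [-3.14, 0.0, -0.884]
force: [-0.7, 11.5, -0.8]
width: 0.0356
```

Call:
move_arm(
  deltas=[
    [0, 0, 0, 0, 0, 0],
    [0, 0, 0, 0, 0, 0],
    [0, 0, 0, 0, 0, 0],
    [0, 0, 0, 0, 0, 0],
    [0, 0, 0, 0, 0, 0],
  ],
)

```text
t: 13.67
eef_pos: [0.5685, -0.0261, 0.2277]
ee_rot: [-3.14, 0.0, -0.882]
force: [-1.6, 11.7, -0.8]
width: 0.0359
```

```bash
python3 s.py
```

```text
{'t': 13.6667, 'q': [0.2974, 0.363, -0.4394, -0.0015, -0.7669, 0.3925], 'eef_pos': [0.5685, -0.0261, 0.2277], 'ee_rot': [-3.1398, 0.0004, -0.882], 'force': [-1.5957, 11.705, -0.7536], 'moment': [4.7991, 0.2751, 0.6955], 'width': 0.0359}
gauge dx,dy mm [ 1.000e-02 -5.571e+01] F [-3.51 11.28]
```

Call:
move_arm(
  deltas=[
    [0.2, 1.0, 0, 0, 0, 0],
    [0, 0, 0, 0, 0, 0],
    [0, 0, 0, 0, 0, 0],
    [0, 0, 0, 0, 0, 0],
    [0, 0, 0, 0, 0, 0],
  ],
)

```text
t: 14.08
eef_pos: [0.5686, -0.0258, 0.2277]
ee_rot: [-3.141, 0.0, -0.882]
force: [-0.6, 8.6, -0.6]
width: 0.0357
```

Call:
move_arm(
  deltas=[
    [0, 0, 0, 0, 0, 0],
    [0, 0, 0, 0, 0, 0],
    [0, 0, 0, 0, 0, 0],
    [0, 0, 0, 0, 0, 0],
    [0, 0, 0, 0, 0, 0],
  ],
  claw=121,
  squeeze=10,
)

```text
t: 14.5
eef_pos: [0.5683, -0.0268, 0.2276]
ee_rot: [3.141, -0.0, -0.884]
force: [0.1, 0.2, -0.7]
width: 0.046
```

```bash
python3 s.py
```

```text
{'t': 14.5, 'q': [0.2968, 0.3633, -0.44, 0.0003, -0.768, 0.3899], 'eef_pos': [0.5683, -0.0268, 0.2276], 'ee_rot': [3.1411, -0.0, -0.8839], 'force': [0.1344, 0.2327, -0.6583], 'moment': [0.0288, 0.0127, -0.0523], 'width': 0.046}
gauge dx,dy mm [ -0.09 -56.41] F [0.09 0.25]
```

Released, free of contact forces. Next I'll rise straight up and check from above.

Call:
move_arm(
  deltas=[
    [0, 0, 8, 0, 0, 0],
    [0, 0, 15, 0, 0, 0],
    [0, 0, 20, 0, 0, 0],
    [0, 0, 20, 0, 0, 0],
    [0, 0, 20, 0, 0, 0],
  ],
)

```text
t: 14.92
eef_pos: [0.5683, -0.0266, 0.3121]
ee_rot: [3.141, -0.0, -0.884]
force: [0.5, -0.1, -0.9]
width: 0.0459
```

Call:
move_arm(
  deltas=[
    [0, 0, 20, 0, 0, 0],
    [0, 0, 20, 0, 0, 0],
    [0, 0, 0, 0, 0, 0],
    [0, 0, 0, 0, 0, 0],
    [0, 0, 0, 0, 0, 0],
  ],
)

```text
t: 15.33
eef_pos: [0.5681, -0.0266, 0.3507]
ee_rot: [-3.141, 0.0, -0.884]
force: [-0.4, 0.5, 0.0]
width: 0.0462
```

```bash
python3 s.py
python3 - <<'E'
from h import *
st=arm.get_state(); im=arm.grab_frame("wrist"); cv2.imwrite("pics/w6.png",im[...,::-1])
c=im[80:320,160:480]; cv2.imwrite("pics/w6c.png",cv2.resize(c,(800,600),interpolation=cv2.INTER_CUBIC)[...,::-1])
for t,z in(("stop_face",.036),("box_end",.036),("knob_grip",.058)):
    r=arm.spot_point(t,"wrist")
    if r: print(t,np.round(r[0]["xy"],1),round(r[0]["score"],2),np.round(at_z("wrist",r[0]["xy"],z,st),4))
E
```

```text
{'t': 15.3333, 'q': [0.2972, 0.2269, -0.3028, -0.0003, -1.041, 0.39], 'eef_pos': [0.5681, -0.0266, 0.3507], 'ee_rot': [-3.1414, 0.0002, -0.8837], 'force': [-0.3736, 0.4934, 0.0105], 'moment': [0.0147, 0.0093, -0.0138], 'width': 0.0462}
gauge dx,dy mm [ -0.36 -56.19] F [-0.45  0.42]
stop_face [371.2 138.5] 0.62 [ 0.5582 -0.0982  0.036 ]
box_end [373.5 135.4] 0.6 [ 0.5585 -0.1019  0.036 ]
knob_grip [316.2 197.4] 0.57 [ 0.5658 -0.0241  0.058 ]
```

View pics/w6c.png

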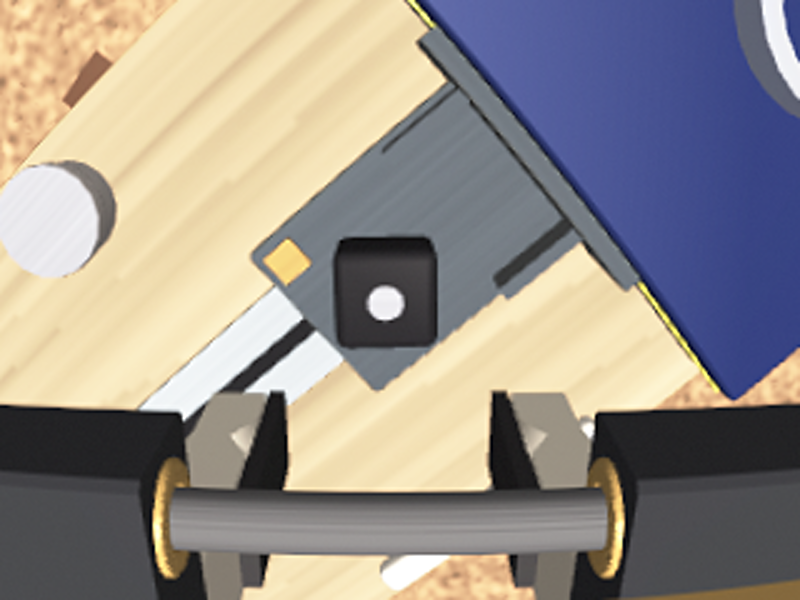

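The plate lies flush along the box end (from about (430,40) to (635,285) in the crop). The knob is still square to the tool, so its yaw is about −0.88 rad and nothing slipped. The bystanders in view are undisturbed and the gripper is clear, so I'm handing in.

```bash
python3 -c "
from station import arm
print(arm.job_done(), arm.get_state()['t'])"
```

```text
the job is handed in; nothing more can be done
the job is handed in; nothing more can be done
```

The stop is against the garment box, locked about an eighth of a turn past its bite, and I let go and handed the job in at about 15.5 s. No verdict is reported on hand-in.

- **Slide:** I dragged the stop about 56 mm by its knob, against about 5 N. Contact showed as the force rising to about 15 N. I ran on one step after that, so by the arm's travel the box was probably pushed 2 to 3 mm, against the 8 mm limit. I did not measure the box's shift with the cameras.
- **Lock:** The bite showed as the knob torque rising from about 0.05 to 0.8 N m, somewhere between tool yaw −0.04 and −0.17 rad. I stopped at −0.88 rad, so the knob stands about 0.78 ± 0.07 rad past the bite, inside the allowed 0.55 to 1.05.
- **Last checks:** The final wrist picture shows the plate flush along the box end and the knob still square to the jaws, so it did not slip. The gripper is clear, with near-zero force, and the tin, marker and tape in view look undisturbed.
- **Disagreement and gap in checking:** The point network put the plate and box end about 4 mm apart at the end. That is within its earlier error, and the contact force and the picture both show them touching. The shoe's drop was not measured directly.

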